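Open the topping rail and fit its divider bar

TASK

Get the topping rail ready for two small pans: swing its hinged lid back by the handle until it is fully home against its rubber stop, easing it on without slamming or forcing it, and leave it resting there. Then set the loose divider bar across the middle of the well so that both ends sit fully down in their slots, without forcing it in. Leave the other things on the counter as they stand.

Things in the scene. Friction and masses are not known exactly. Their poses are not given: they have to be found in the camera images.
- rail: Fixed stainless collar 204 mm deep (x), 380 wide (y), rim 80 high, round an open well 176 x 325, 74 deep. Origin: centre of its underside; x runs from the handle side to the hinge, z up. Mid-width (y = 0) its front and rear rims have a slot 24 wide, 12 deep, ending at x = -97 and +97 mm, floor at z = 68 mm, for the bar. Behind, at x = 157-163, an upright bracket 40 wide, 232 high holds the stop.
- slot_mid (a point): Point of the rail midway between its two slots, level with the rim (80 mm above the counter); same axes as the rail.
- lid (a joint): Hinge angle of the stainless lid, rad: 0 shut, grows as it swings up and away from the robot. Lid 202 mm deep from the hinge, 376 wide, 14 thick, 0.65 kg. Stiff hinge (about 0.8 N m): it stays where it is left. An adjusting screw sets where it meets its stop, anywhere from 1.46 to 1.68 rad; only there does the resistance rise.
- lid_handle (a point): Middle of the lid's handle: a round black-sleeved bar 12 mm thick, 180 long, parallel to the lid's front edge (the rail's y), its centre line 44 mm out from that edge, on two stubs 70 mm either side of the middle. 246 mm from the hinge line, level with the middle of the lid's thickness; 88 mm above the counter when shut.
- lid_hinge (a point): Middle of the lid's hinge line, which runs along the rail's y at x = 108 mm, z = 81.5 mm of the rail. The lid and its handle turn about it.
- buffer (a joint): How far the stop's rubber buffer is pressed in, m: 0 free, 0.010 fully squashed. A black rubber button 24 mm wide on a screw through the bracket, 120 mm above the hinge line; the open lid's outer face comes to rest on it. 6 N per mm at the buffer, so at the handle half the force and twice the travel. Over 25 N on it (4 mm) is forcing it.
- bar: Loose divider bar: plain stainless, 190 mm long (x), 20 mm wide (y), 12 mm high, 0.22 kg, the lowest 3 mm narrowed to 16 mm. Origin: centre of its underside. Lies on the counter to the right of the rail; fits the slots either way round, with its top flush with the rim. Pressing it on the rail or lid with over 40 N is forcing it.
- pan: Bystander: open stainless pan with a flange, 162 by 176 mm, 65 mm high, left of the rail. Origin: centre of its underside.
- shaker: Bystander: aluminium shaker, 68 mm across, 101 mm high. Origin: centre of its underside.
- squeezer: Bystander: white squeeze bottle, 64 mm across, 185 mm high. Origin: centre of its underside.
Not all that is in view belongs to the job. Of the things like the bar, leave any that is blue or turquoise; of the rest the smaller one is meant.

How it is judged:
By the outcome, as a careful person would: the job done as asked, in the order asked, and still so for the second after the job is handed in, with the robot touching nothing.
It also fails if it takes over 72 s, if anything falls off the work surface, if the arm or the gripper's body presses on something with over 40 N, if the wrist force passes 120 N, or if a joint passes its speed limit or range.

ROBOT

A 6-joint arm with a two-finger parallel gripper is mounted at the origin on the work surface. World frame = base frame: x ahead of the robot, y to its left, z up, the work surface at z = 0. Lengths are in m, angles in rad, forces in N, time in s.
With the tool pointing down it reaches from about 0.4 to 0.825 m from the base axis. Payload 7 kg.
Tool frame: the origin (TCP) lies midway between the tips of the shut fingers; the grasp point (between the pads) lies 19 mm behind it; z points along the fingers, y is the line along which they close (so a half turn about z gives the same grasp; the last joint's range is limited). The gripper opens to 88 mm and grips with 3 to 60 N. Pads are 19 mm wide; open, the fingers measure 130 mm over their backs; the gripper's body (78 mm by 193 mm) begins 47 mm behind the grasp point.
Start: joints at [1.547, 0.359, 0.012, 0, -1.224, -0.288], TCP at [0.207, 0.642, 0.227] pointing down, gripper open.
Joint ranges: [-3.07, 3.07], [-1.43, 2.12], [-1.02, 1.25], [-3.03, 1.67], [-3.05, -0], [-3.03, 3.03]. Speed limits (rad/s): [2.39, 2.39, 3.01, 3.14, 3.14, 3.14].

INTERFACE

Orientations are given as [roll, pitch, yaw] about the fixed x, y, z axes, in that order (R = Rz(yaw) Ry(pitch) Rx(roll)).
In Python, from station import arm gives the robot as it stands.
- The arm moves only by the tool servo_tool, never from a script. Its argument "deltas" is a list of rows, each a list of 7 numbers: the closure, from -1 (fully open) to 1 (shut), then the shift along the tool's x, y, z in mm, then the turn, a rotation vector about the tool's x, y, z in degrees. In form: [[gripper, x, y, z, ax, ay, az], ...]. A call has 1 to 20 rows; each row shifts and turns the commanded pose from where the row before left it, along the tool's axes as they then stand; what a row does not reach is not made up. A row lasts 1/12 s, in which the tool goes at most 41.7 mm and 7.16 degrees, less where a joint would pass 70% of its speed; a pose out of reach is approached as far as the arm can. A call is refused whole if a number of a shift passes 41.7 or a number of a turn 7.16, either way. A call with a gripper value outside its range is refused whole. The fingers move at their own pace and stop on an object; "squeeze" is the grip in N (left out, the last holds). Time passes only in rows, so rows that do not move let the fingers close. It gives the time, the measured TCP pose, the force, the opening and the grip force at its end, in the units of the state.
- arm.get_state(): the state, without advancing time (a new reading comes with each control period).
- arm.grab_frame(name): name is "side" or "top" or "wrist"; returns a dict with "color" (480x640x3 uint8, red, green, blue), "K" (3x3 intrinsics, pixels), "position" and "orientation" of the camera in the world. Camera axes: x right, y down, z forward; pixel columns grow to the right and rows downward; lengths in m; the calibration is good to about 2 mm. The wrist camera is an equidistant fisheye: a pixel r from the principal point sees the ray r / f radians off the axis. A picture is of the moment at which its call begins. There is no depth.
- arm.job_done(): hands the job in; it is judged then, once.
Trained networks look in a picture, given as the dict that the camera call returned (one of the last four; its "shot" number tells which), for a name from the list of things; names that differ only in an ending like _2 or _b are one class to them, and where a whole thing is asked for, a point or a joint stands for the part that bears it (a point fixed in the world has none). Each returns a list of dicts, best first, with "conf" (0 to 1); they miss things now and then, are a little off and sometimes report something else, mostly with a low value. They report only what shows in the picture. A call takes as long as a camera call. They do not tell look-alikes from the thing itself.
- arm.recognise(query, picture): "at" ([x, y, z] in m, in the coordinates of the camera as it stood for that picture, good to about 4 mm: the middle of the surface that is visible of it).
The state is a dict: "t": time; "q": joint angles; "qd": joint speeds; "joint_efforts": joint torques, N m; "eef_pos": TCP position; "ee_rot": TCP orientation; "force": force on the tool from outside, world axes, zero at the start; "moment": the same for the moment, N m; "width": finger opening in m; "gripper_force": force on a finger pad.
Only numpy, scipy, OpenCV 4.12 (cv2) and the standard library are available. Lean on these libraries where they do the work, as an engineer would, in place of code of your own. Each camera call takes 0.05 s, during which the arm holds its last target. There are 200 camera calls.

## Working session

There is one attempt and no reset: what is moved stays moved. The work goes in short steps, Python scripts to look and compute and a tool call to move; the robot and the scene stay as the last step left them, time stands still between calls to the robot, and variables do not carry over. Pictures are saved under pics/ and viewed, at most 10 in all, crops included, and the job is handed in when it is done.

Besides the shell and the picture viewer there is one more tool, called after "Request:" by a JSON object that holds its "fn" and its "kwargs", one argument or row to a line. servo_tool: Moves the arm, as the interface text tells. Its arguments: {"type":"object","properties":{"deltas":{"type":"array","items":{"type":"array","items":{"type":"number"}}},"squeeze":{"type":"number"}},"required":["deltas"]}

```bash
mkdir -p pics; cat > h.py <<'E'
import numpy as np, cv2
from station import arm
from scipy.spatial.transform import Rotation as R
def rot(o):
    o=np.array(o,float)
    return o if o.shape==(3,3) else (R.from_euler('xyz',o).as_matrix() if o.size==3 else R.from_quat(o).as_matrix())
def world(p,f): return rot(f['orientation'])@np.array(p)+np.array(f['position'])
def save(f,n): cv2.imwrite('pics/'+n,f['color'][:,:,::-1])
def onplane(u,v,z,f):
    K=f['K'];d=rot(f['orientation'])@np.array([(u-K[0][2])/K[0][0],(v-K[1][2])/K[1][1],1]);p=np.array(f['position'])
    return p+d*(z-p[2])/d[2]
def proj(P,f):
    c=rot(f['orientation']).T@(np.array(P)-np.array(f['position']));K=np.array(f['K']);return (K@c/c[2])[:2]
E
python3 - <<'E'
from h import *
fs={n:arm.grab_frame(n) for n in('top','side')}
for n,f in fs.items():
    save(f,n+'0.png');print(n,f['position'],f['orientation'],f['K'])
    for q in['rail','slot_mid','lid','lid_handle','lid_hinge','buffer','bar','pan','shaker','squeezer']:
        print(q,[(np.round(world(r['at'],f),3),np.round(proj(world(r['at'],f),f)),round(r['conf'],2)) for r in arm.recognise(q,f)])
print(arm.get_state())
E
```

```text
top [0.18504251 0.0139844  1.86726271] [-2.98597961 -0.00324981 -1.56314302] [[578.48098217   0.         317.66519802]
 [  0.         578.48098217 237.45503286]
 [  0.           0.           1.        ]]
rail [(array([0.56 , 0.105, 0.095]), array([288., 206.]), 0.93)]
slot_mid [(array([0.564, 0.102, 0.094]), array([288., 205.]), 0.96)]
lid [(array([0.569, 0.102, 0.095]), array([289., 204.]), 0.69)]
lid_handle [(array([0.571, 0.102, 0.095]), array([289., 203.]), 0.72)]
lid_hinge [(array([0.572, 0.103, 0.096]), array([288., 203.]), 0.83)]
buffer [(array([0.712, 0.122, 0.209]), array([281., 148.]), 0.62)]
bar [(array([0.287, 0.195, 0.015]), array([259., 295.]), 0.8), (array([ 0.476, -0.498,  0.019]), array([475., 238.]), 0.66), (array([ 0.551, -0.312,  0.011]), array([416., 216.]), 0.6), (array([ 0.202, -0.329,  0.008]), array([424., 324.]), 0.6)]
pan [(array([ 0.433,  0.495, -0.   ]), array([169., 250.]), 0.79), (array([0.564, 0.103, 0.095]), array([288., 205.]), 0.7)]
shaker [(array([ 0.362, -0.172,  0.097]), array([377., 270.]), 0.69)]
squeezer [(array([ 0.688, -0.287,  0.131]), arra
[... 1081 characters left out ...]
179.]), 0.63)]
{'t': 1.1, 'q': array([ 1.54711642e+00,  3.58580784e-01,  1.18776932e-02, -3.21962223e-06,
       -1.22413511e+00, -2.88066275e-01]), 'qd': array([ 1.10187140e-03,  3.48301751e-04,  6.61243211e-05, -8.38668957e-04,
       -4.32427274e-04,  1.85608500e-03]), 'joint_efforts': array([ 1.60190448e-04, -5.82397735e+01,  2.93290830e+01,  7.00267196e+00,
        1.21535457e-02, -1.43737839e-05]), 'eef_pos': array([0.20706757, 0.642405  , 0.22656337]), 'ee_rot': array([ 3.14155165e+00, -8.99228201e-06, -3.11747272e-01]), 'force': array([-0.66814421, -0.01452751,  0.53911936]), 'moment': array([ 0.02440855,  0.02838627, -0.01851137]), 'gripper_force': 0.0, 'width': 0.08725938002889332}
```

View pics/top0.png

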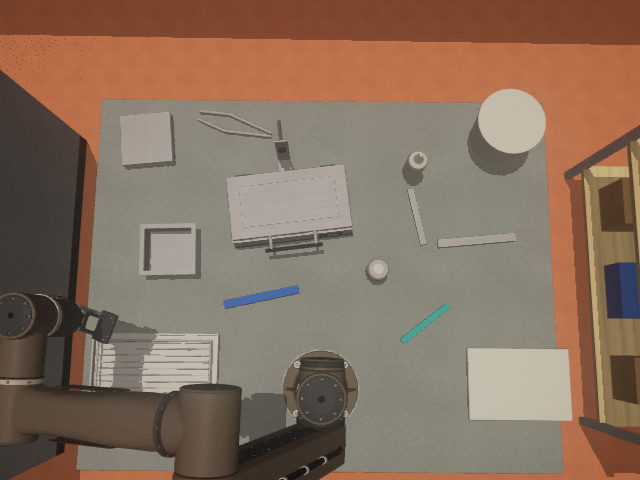

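View pics/side0.png

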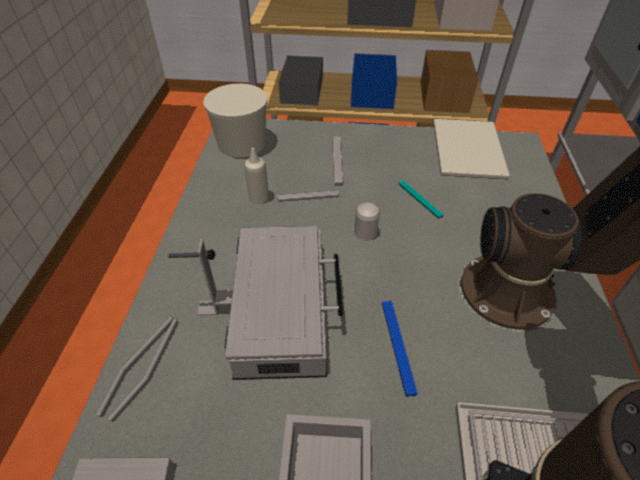

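Top view: candidates for the bar are the blue bar (260,296), the turquoise one (425,324), steel one (416,216, ~56 px ≈ 180 mm) and steel one (476,240, ~78 px ≈ 250 mm). I choose the steel one at (416,216), since it's the smaller of the two that aren't blue or turquoise. The lid is shut, with its handle at about (295,245). The stop is at (281,148). The side view agrees: bar at (308,196), longer one at (338,160).

```bash
python3 - <<'E'
from h import *
f=arm.grab_frame('top')
c=f['color'][130:262,218:442,::-1]
cv2.imwrite('pics/c1.png',cv2.resize(c,None,fx=3.5,fy=3.5,interpolation=cv2.INTER_CUBIC))
# bar via threshold
def rect(x0,y0,x1,y1):
    p=cv2.GaussianBlur(f['color'],(3,3),0)[y0:y1,x0:x1].astype(int); 
    bg=np.median(p.reshape(-1,3),0); m=((p-bg).sum(2)>60).astype(np.uint8)
    n,l,s,_=cv2.connectedComponentsWithStats(m); k=1+np.argmax(s[1:,4])
    pts=np.argwhere(l==k)[:,::-1].astype(np.float32)+[x0,y0]
    return cv2.boxPoints(cv2.minAreaRect(pts.astype(np.float32)))
for b,z in(((402,183,430,250),.012),((432,228,522,252),.012)):
    B=rect(*b);W=np.array([onplane(u,v,z,f) for u,v in B]);print(B.round(1).tolist(),W.mean(0).round(4),[np.linalg.norm(W[i]-W[i-1]).round(3) for i in range(4)],W[:,:2].round(3).tolist())
E
```

```text
[[408.1000061035156, 189.1999969482422], [412.6000061035156, 188.1999969482422], [425.3999938964844, 242.1999969482422], [421.0, 243.1999969482422]] [ 0.5514 -0.3129  0.012 ] [np.float64(0.184), np.float64(0.015), np.float64(0.184), np.float64(0.015)] [[0.639, -0.286], [0.643, -0.301], [0.463, -0.34], [0.46, -0.325]]
[[438.5, 239.3000030517578], [513.7000122070312, 232.6999969482422], [514.2999877929688, 239.1999969482422], [439.1000061035156, 245.6999969482422]] [ 0.4746 -0.5055  0.012 ] [np.float64(0.021), np.float64(0.247), np.float64(0.021), np.float64(0.246)] [[0.473, -0.382], [0.497, -0.628], [0.476, -0.629], [0.452, -0.383]]
```

View pics/c1.png

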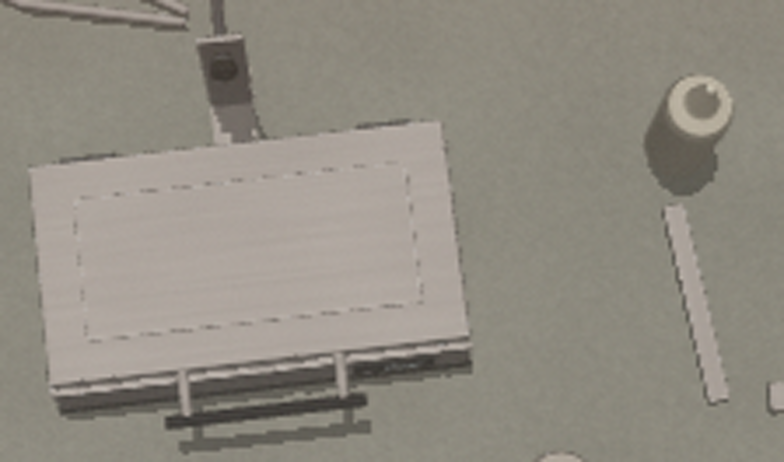

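The crop shows the plain steel bar, short and slim (crop 695,305), as chosen. It also shows the lid corners and the handle ends (crop 166,424 and 367,400). Next I'll work out the rail pose from these.

```bash
python3 - <<'E'
from h import *
f=arm.grab_frame('top')
c=lambda u,v,z: onplane(218+(u+.5)/3.5-.5,130+(v+.5)/3.5-.5,z,f)
rl,rr,fr,fl=[c(*p,.095) for p in((30,168),(441,122),(469,338),(52,384))]
print([np.linalg.norm(a-b).round(4) for a,b in((rl,rr),(rr,fr),(fr,fl),(fl,rl))])
m=(rl+rr+fr+fl)/4; y=(rl+fl-rr-fr); yaw=np.arctan2(-y[0],y[1]); x2=(rl+rr-fl-fr); print(m,yaw,np.arctan2(x2[1],x2[0]))
X=np.array([np.cos(yaw),np.sin(yaw),0]); print('rail',m-.007*X,'hinge',m+.101*X,'handle',m-.145*X)
a,b=c(166,424,.088),c(367,400,.088);print('handle seen',(a+b)/2,np.linalg.norm(a-b),np.arctan2(-(a-b)[0],(a-b)[1]))
E
```

```text
[np.float64(0.3728), np.float64(0.1996), np.float64(0.3719), np.float64(0.1982)]
[0.57583199 0.10223371 0.095     ] 0.12158281429341435 0.12807836024858507
rail [0.56888366 0.10138472 0.095     ] hinge [0.6760864  0.11448334 0.095     ] handle [0.43190239 0.0846476  0.095     ]
handle seen [0.43250316 0.08413824 0.088     ] 0.1794352934971713 0.12816788966117382
```

Handle (0.432, 0.084), yaw 0.126 and sizes agree with the spec to within a few mm. I'll turn the tool to yaw −1.445 and go above the handle.

Request:
{"fn": "servo_tool", "kwargs": {
  "deltas": [
    [-1, 0, 0, 0, 0, 0, 6.5],
    [-1, 0, 0, 0, 0, 0, 6.5],
    [-1, 0, 0, 0, 0, 0, 6.5],
    [-1, 0, 0, 0, 0, 0, 6.5],
    [-1, 0, 0, 0, 0, 0, 6.5],
    [-1, 0, 0, 0, 0, 0, 6.5],
    [-1, 0, 0, 0, 0, 0, 6.5],
    [-1, 0, 0, 0, 0, 0, 6.5],
    [-1, 0, 0, 0, 0, 0, 6.5],
    [-1, 0, 0, 0, 0, 0, 6.5]
  ],
  "squeeze": 20
}}

```text
t: 2.03
eef_pos: [0.2071, 0.6424, 0.2265]
ee_rot: [3.142, -0.0, -1.452]
force: [0.0, 0.0, 0.4]
width: 0.0875
gripper_force: 0.0
```

Request:
{"fn": "servo_tool", "kwargs": {
  "deltas": [
    [-1, 32, -8.5, 3, 0, 0, 0],
    [-1, 32, -8.5, 3, 0, 0, 0],
    [-1, 32, -8.5, 3, 0, 0, 0],
    [-1, 32, -8.5, 3, 0, 0, 0],
    [-1, 32, -8.5, 3, 0, 0, 0],
    [-1, 32, -8.5, 3, 0, 0, 0],
    [-1, 32, -8.5, 3, 0, 0, 0],
    [-1, 32, -8.5, 3, 0, 0, 0],
    [-1, 32, -8.5, 3, 0, 0, 0],
    [-1, 32, -8.5, 3, 0, 0, 0],
    [-1, 32, -8.5, 3, 0, 0, 0],
    [-1, 32, -8.5, 3, 0, 0, 0],
    [-1, 32, -8.5, 3, 0, 0, 0],
    [-1, 32, -8.5, 3, 0, 0, 0],
    [-1, 32, -8.5, 3, 0, 0, 0],
    [-1, 32, -8.5, 3, 0, 0, 0],
    [-1, 32, -8.5, 3, 0, 0, 0],
    [-1, 32, -8.5, 3, 0, 0, 0],
    [-1, 0, 0, 0, 0, 0, 0]
  ]
}}

```text
t: 3.62
eef_pos: [0.431, 0.0858, 0.1721]
ee_rot: [3.141, -0.001, -1.45]
force: [0.2, -0.4, 0.1]
width: 0.0876
gripper_force: 0.0
```

Request:
{"fn": "servo_tool", "kwargs": {
  "deltas": [
    [0.5, 0, 0, 10, 0, 0, 0],
    [0.5, 0, 0, 10, 0, 0, 0],
    [0.5, 0, 0, 10, 0, 0, 0],
    [0.5, 0, 0, 10, 0, 0, 0],
    [0.5, 0, 0, 0, 0, 0, 0],
    [0.5, 0, 0, 0, 0, 0, 0],
    [0.5, 0, 0, 0, 0, 0, 0],
    [0.5, 0, 0, 0, 0, 0, 0]
  ]
}}

```text
t: 4.28
eef_pos: [0.4309, 0.0903, 0.1333]
ee_rot: [-3.14, 0.0, -1.446]
force: [-0.9, -1.1, -0.1]
width: 0.0399
gripper_force: 0.0
```

```bash
python3 - <<'E'
from h import *
f=arm.grab_frame('wrist');save(f,'w1.png')
s=arm.get_state();print(s['width'],s['eef_pos'],f['position'],f['orientation'],f['K'])
E
```

```text
0.03605560923741297 [0.43081668 0.09023841 0.13322186] [0.44118826 0.01076403 0.29191628] [ 2.83722031e+00 -1.57289396e-04 -3.01728055e+00] [[371.64829954   0.         326.80013043]
 [  0.         371.64829954 238.4941404 ]
 [  0.           0.           1.        ]]
```

View pics/w1.png

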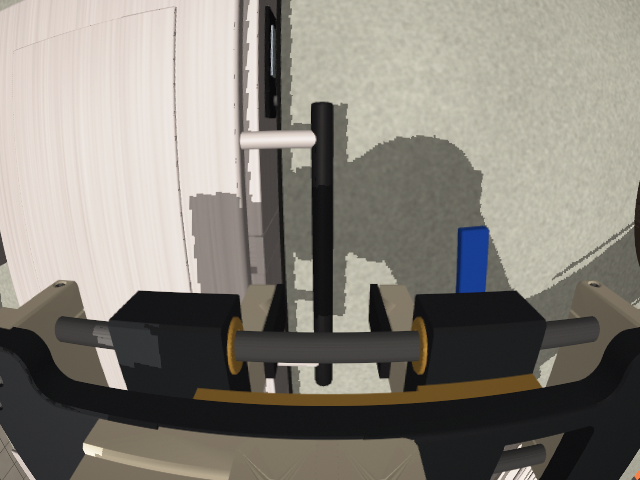

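The wrist view shows the handle bar (col ~323) centred between the finger tips (~283 and ~375). The stub (280,139) is well clear. Now I'll descend.

Request:
{"fn": "servo_tool", "kwargs": {
  "deltas": [
    [0.5, 0, 0, 0, 0, 0, 0],
    [0.5, 0, 0, 0, 0, 0, 0],
    [0.5, 0, 0, 0, 0, 0, 0],
    [0.5, 0, 0, 0, 0, 0, 0],
    [0.5, 0, 0, 10, 0, 0, 0],
    [0.5, 0, 0, 10, 0, 0, 0],
    [0.5, 0, 0, 10, 0, 0, 0],
    [0.5, 0, 0, 10, 0, 0, 0],
    [0.5, 0, 0, 10, 0, 0, 0],
    [0.5, 0, 0, 9, 0, 0, 0],
    [0.5, 0, 0, 0, 0, 0, 0],
    [0.5, 0, 0, 0, 0, 0, 0]
  ]
}}

```text
t: 5.33
eef_pos: [0.4302, 0.0897, 0.0733]
ee_rot: [3.141, -0.001, -1.446]
force: [0.5, -0.1, -0.2]
width: 0.0222
gripper_force: 0.0
```

Request:
{"fn": "servo_tool", "kwargs": {
  "deltas": [
    [1, 0, 0, 0, 0, 0, 0],
    [1, 0, 0, 0, 0, 0, 0],
    [1, 0, 0, 0, 0, 0, 0],
    [1, 0, 0, 0, 0, 0, 0],
    [1, 0, 0, 0, 0, 0, 0],
    [1, 0, 0, 0, 0, 0, 0]
  ],
  "squeeze": 20
}}

```text
t: 5.83
eef_pos: [0.4336, 0.0907, 0.075]
ee_rot: [-3.136, 0.001, -1.445]
force: [12.2, -4.7, -6.3]
width: 0.0117
gripper_force: 20.0
```

Request:
{"fn": "servo_tool", "kwargs": {
  "deltas": [
    [1, 0, -3.5, 0, 0, 0, 0],
    [1, 0, -1.2, -18.4, 0, 0, 0],
    [1, 0, -2.6, -18.3, 0, 0, 0],
    [1, 0, -3.9, -18, 0, 0, 0],
    [1, 0, -5.3, -17.7, 0, 0, 0],
    [1, 0, -6.6, -17.2, 0, 0, 0],
    [1, 0, -7.8, -16.7, 0, 0, 0],
    [1, 0, 0, 0, 0, 0, 0]
  ],
  "squeeze": 30
}}

```text
t: 6.5
eef_pos: [0.4607, 0.094, 0.1821]
ee_rot: [3.141, 0.001, -1.447]
force: [-9.1, 2.5, 3.9]
width: 0.011
gripper_force: 30.0
```

```bash
python3 - <<'E'
from h import *
f=arm.grab_frame('side');save(f,'s1.png')
s=arm.get_state();print(s['width'],s['eef_pos'],s['ee_rot'],s['force'],s['moment'])
E
```

```text
0.01092471851656099 [0.46007453 0.09390402 0.1809886 ] [ 3.14009858e+00  1.19538396e-03 -1.44697248e+00] [-7.3121061   2.34445017  4.08981678] [1.19337963e+00 3.05753268e+00 1.00045960e-03]
```

View pics/s1.png

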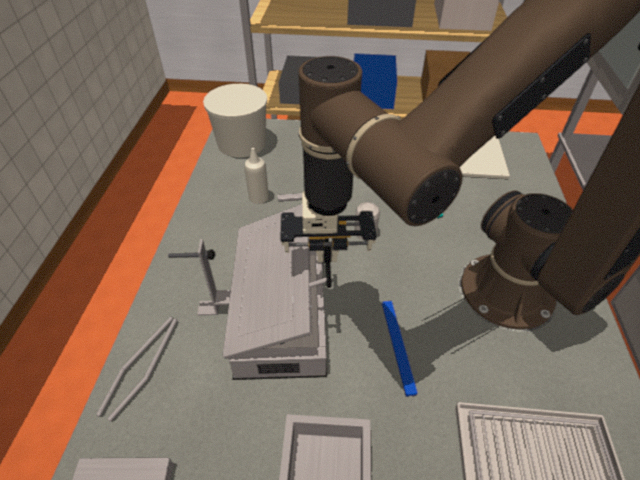

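The side view shows the lid swinging up with the handle held at (328,265). Continuing the arc.

Request:
{"fn": "servo_tool", "kwargs": {
  "deltas": [
    [1, 0, -7, -16.1, 0, 0, 0],
    [1, 0, -10.3, -15.3, 0, 0, 0],
    [1, 0, -11.4, -14.5, 0, 0, 0],
    [1, 0, -12.4, -13.6, 0, 0, 0],
    [1, 0, -13.4, -12.7, 0, 0, 0],
    [1, 0, 0, 0, 0, 0, 0]
  ]
}}

```text
t: 7.05
eef_pos: [0.5147, 0.1008, 0.2545]
ee_rot: [3.139, 0.0, -1.446]
force: [-14.8, 3.7, 16.9]
width: 0.0111
gripper_force: 30.0
```

Request:
{"fn": "servo_tool", "kwargs": {
  "deltas": [
    [1, 0, -14.3, -11.6, 0, 0, 0],
    [1, 0, -15.2, -10.5, 0, 0, 0],
    [1, 0, -15.9, -9.4, 0, 0, 0],
    [1, 0, -16.6, -8.1, 0, 0, 0],
    [1, 0, -17.1, -6.9, 0, 0, 0],
    [1, 0, 0, 0, 0, 0, 0]
  ]
}}

```text
t: 7.55
eef_pos: [0.5958, 0.1107, 0.3023]
ee_rot: [-3.138, -0.0, -1.445]
force: [-4.1, 1.9, 16.8]
width: 0.011
gripper_force: 30.0
```

Request:
{"fn": "servo_tool", "kwargs": {
  "deltas": [
    [1, 0, 0, -4, 0, 0, 0],
    [1, 0, -8.8, -3, 0, 0, 0],
    [1, 0, -8.8, -2.6, 0, 0, 0],
    [1, 0, -8.9, -2.3, 0, 0, 0],
    [1, 0, -9, -2, 0, 0, 0],
    [1, 0, -4, -0.8, 0, 0, 0],
    [1, 0, -4, -0.7, 0, 0, 0],
    [1, 0, 0, 0, 0, 0, 0],
    [1, 0, 0, 0, 0, 0, 0]
  ]
}}

```text
t: 8.3
eef_pos: [0.638, 0.116, 0.3143]
ee_rot: [-3.139, 0.0, -1.446]
force: [2.0, -0.1, -2.6]
width: 0.0113
gripper_force: 30.0
```

Request:
{"fn": "servo_tool", "kwargs": {
  "deltas": [
    [1, 0, -2, -0.3, 0, 0, 0],
    [1, 0, -2, -0.3, 0, 0, 0],
    [1, 0, -2, -0.3, 0, 0, 0],
    [1, 0, -2, -0.2, 0, 0, 0],
    [1, 0, -2, -0.2, 0, 0, 0],
    [1, 0, -2, -0.2, 0, 0, 0]
  ]
}}

```text
t: 8.8
eef_pos: [0.6484, 0.1172, 0.316]
ee_rot: [3.141, 0.0, -1.446]
force: [-5.2, 1.4, 1.4]
width: 0.0111
gripper_force: 30.0
```

Request:
{"fn": "servo_tool", "kwargs": {
  "deltas": [
    [1, 0, -1.5, -0.2, 0, 0, 0],
    [1, 0, -1.5, -0.2, 0, 0, 0],
    [1, 0, -1.5, -0.2, 0, 0, 0]
  ]
}}

```text
t: 9.05
eef_pos: [0.6529, 0.1178, 0.3167]
ee_rot: [-3.142, 0.0, -1.446]
force: [-5.0, 1.2, 1.3]
width: 0.0109
gripper_force: 30.0
```

Request:
{"fn": "servo_tool", "kwargs": {
  "deltas": [
    [1, 0, -1, -0.1, 0, 0, 0],
    [1, 0, -1, -0.1, 0, 0, 0],
    [1, 0, -1, -0.1, 0, 0, 0]
  ]
}}

```text
t: 9.3
eef_pos: [0.656, 0.1182, 0.317]
ee_rot: [-3.141, 0.0, -1.446]
force: [-5.0, 1.5, 2.2]
width: 0.0108
gripper_force: 30.0
```

Request:
{"fn": "servo_tool", "kwargs": {
  "deltas": [
    [1, 0, -1, -0.1, 0, 0, 0],
    [1, 0, -1, -0.1, 0, 0, 0],
    [1, 0, -1, -0.1, 0, 0, 0]
  ]
}}

```text
t: 9.55
eef_pos: [0.659, 0.1186, 0.3173]
ee_rot: [-3.141, 0.0, -1.446]
force: [-5.3, 0.8, 2.3]
width: 0.0107
gripper_force: 30.0
```

Request:
{"fn": "servo_tool", "kwargs": {
  "deltas": [
    [1, 0, -1, -0.1, 0, 0, 0],
    [1, 0, -1, -0.1, 0, 0, 0],
    [1, 0, -1, -0.1, 0, 0, 0]
  ]
}}

```text
t: 9.8
eef_pos: [0.662, 0.1189, 0.3176]
ee_rot: [-3.141, 0.0, -1.446]
force: [-4.2, 1.2, 1.4]
width: 0.0109
gripper_force: 30.0
```

Request:
{"fn": "servo_tool", "kwargs": {
  "deltas": [
    [1, 0, -1, -0.1, 0, 0, 0],
    [1, 0, -1, -0.1, 0, 0, 0],
    [1, 0, -1, 0, 0, 0, 0]
  ]
}}

```text
t: 10.05
eef_pos: [0.665, 0.1193, 0.3179]
ee_rot: [-3.141, 0.0, -1.446]
force: [-4.0, 1.7, 2.5]
width: 0.0107
gripper_force: 30.0
```

Request:
{"fn": "servo_tool", "kwargs": {
  "deltas": [
    [1, 0, -1, 0, 0, 0, 0],
    [1, 0, -1, -0.1, 0, 0, 0],
    [1, 0, -1, 0, 0, 0, 0]
  ]
}}

```text
t: 10.3
eef_pos: [0.6681, 0.1197, 0.3181]
ee_rot: [-3.141, 0.0, -1.446]
force: [-5.0, 1.4, 4.0]
width: 0.0107
gripper_force: 30.0
```

Request:
{"fn": "servo_tool", "kwargs": {
  "deltas": [
    [1, 0, -1, 0, 0, 0, 0],
    [1, 0, -1, 0, 0, 0, 0],
    [1, 0, -1, 0, 0, 0, 0]
  ]
}}

```text
t: 10.55
eef_pos: [0.6712, 0.1201, 0.3182]
ee_rot: [-3.141, 0.0, -1.446]
force: [-4.1, 0.7, 4.1]
width: 0.0109
gripper_force: 30.0
```

Request:
{"fn": "servo_tool", "kwargs": {
  "deltas": [
    [1, 0, -1, 0, 0, 0, 0],
    [1, 0, -1, 0, 0, 0, 0],
    [1, 0, -1, 0, 0, 0, 0]
  ]
}}

```text
t: 10.8
eef_pos: [0.6742, 0.1205, 0.3183]
ee_rot: [-3.14, 0.0, -1.446]
force: [-4.5, 1.2, 3.3]
width: 0.0111
gripper_force: 30.0
```

Request:
{"fn": "servo_tool", "kwargs": {
  "deltas": [
    [1, 0, -1, 0, 0, 0, 0],
    [1, 0, -1, 0, 0, 0, 0],
    [1, 0, -1, 0, 0, 0, 0]
  ]
}}

```text
t: 11.05
eef_pos: [0.6772, 0.1209, 0.3184]
ee_rot: [-3.14, 0.0, -1.446]
force: [-4.7, 0.4, 3.4]
width: 0.0107
gripper_force: 30.0
```

Request:
{"fn": "servo_tool", "kwargs": {
  "deltas": [
    [1, 0, -1, 0, 0, 0, 0],
    [1, 0, -1, 0, 0, 0, 0],
    [1, 0, -1, 0, 0, 0, 0]
  ]
}}

```text
t: 11.3
eef_pos: [0.6803, 0.1212, 0.3183]
ee_rot: [-3.14, 0.0, -1.446]
force: [-4.8, 0.9, 4.7]
width: 0.0111
gripper_force: 30.0
```

Request:
{"fn": "servo_tool", "kwargs": {
  "deltas": [
    [1, 0, -1, 0, 0, 0, 0],
    [1, 0, -1, 0, 0, 0, 0],
    [1, 0, -1, 0, 0, 0, 0]
  ]
}}

```text
t: 11.55
eef_pos: [0.6833, 0.1216, 0.3182]
ee_rot: [-3.14, 0.0, -1.446]
force: [-4.6, 1.7, 4.6]
width: 0.0109
gripper_force: 30.0
```

Request:
{"fn": "servo_tool", "kwargs": {
  "deltas": [
    [1, 0, -1, 0, 0, 0, 0],
    [1, 0, -1, 0, 0, 0, 0],
    [1, 0, -1, 0, 0, 0, 0]
  ]
}}

```text
t: 11.8
eef_pos: [0.6863, 0.122, 0.318]
ee_rot: [-3.14, 0.0, -1.446]
force: [-5.3, 1.8, 4.7]
width: 0.0112
gripper_force: 30.0
```

Request:
{"fn": "servo_tool", "kwargs": {
  "deltas": [
    [1, 0, -1, 0, 0, 0, 0],
    [1, 0, -1, 0, 0, 0, 0],
    [1, 0, -1, 0, 0, 0, 0]
  ]
}}

```text
t: 12.05
eef_pos: [0.6892, 0.1223, 0.3178]
ee_rot: [-3.141, 0.0, -1.446]
force: [-3.5, 1.2, 4.6]
width: 0.0109
gripper_force: 30.0
```

Request:
{"fn": "servo_tool", "kwargs": {
  "deltas": [
    [1, 0, -1, 0, 0, 0, 0],
    [1, 0, -1, 0.1, 0, 0, 0],
    [1, 0, -1, 0, 0, 0, 0]
  ]
}}

```text
t: 12.3
eef_pos: [0.6922, 0.1227, 0.3176]
ee_rot: [-3.141, 0.0, -1.446]
force: [-4.0, 1.7, 4.3]
width: 0.0112
gripper_force: 30.0
```

Request:
{"fn": "servo_tool", "kwargs": {
  "deltas": [
    [1, 0, -1, 0, 0, 0, 0],
    [1, 0, -1, 0.1, 0, 0, 0],
    [1, 0, -1, 0, 0, 0, 0]
  ]
}}

```text
t: 12.55
eef_pos: [0.6951, 0.1231, 0.3173]
ee_rot: [-3.141, 0.0, -1.446]
force: [-3.8, 1.3, 4.8]
width: 0.0109
gripper_force: 30.0
```

Request:
{"fn": "servo_tool", "kwargs": {
  "deltas": [
    [1, 0, -1, 0, 0, 0, 0],
    [1, 0, -1, 0.1, 0, 0, 0],
    [1, 0, -1, 0.1, 0, 0, 0]
  ]
}}

```text
t: 12.8
eef_pos: [0.698, 0.1234, 0.317]
ee_rot: [-3.141, 0.0, -1.446]
force: [-5.2, 1.9, 4.4]
width: 0.011
gripper_force: 30.0
```

Request:
{"fn": "servo_tool", "kwargs": {
  "deltas": [
    [1, 0, -1, 0.1, 0, 0, 0],
    [1, 0, -1, 0.1, 0, 0, 0],
    [1, 0, -1, 0, 0, 0, 0]
  ]
}}

```text
t: 13.05
eef_pos: [0.701, 0.1238, 0.3167]
ee_rot: [-3.141, 0.0, -1.446]
force: [-3.8, 2.3, 5.2]
width: 0.0107
gripper_force: 30.0
```

Request:
{"fn": "servo_tool", "kwargs": {
  "deltas": [
    [1, 0, -1, 0.1, 0, 0, 0],
    [1, 0, -1, 0.1, 0, 0, 0],
    [1, 0, -1, 0.1, 0, 0, 0]
  ]
}}

```text
t: 13.3
eef_pos: [0.704, 0.1242, 0.3164]
ee_rot: [-3.141, 0.0, -1.446]
force: [-3.8, 2.0, 5.1]
width: 0.0114
gripper_force: 30.0
```

Request:
{"fn": "servo_tool", "kwargs": {
  "deltas": [
    [1, 0, -1, 0.1, 0, 0, 0],
    [1, 0, -1, 0.1, 0, 0, 0]
  ]
}}

```text
t: 13.47
eef_pos: [0.7059, 0.1244, 0.316]
ee_rot: [3.141, 0.0, -1.446]
force: [-4.2, 2.8, 3.8]
width: 0.011
gripper_force: 30.0
```

Request:
{"fn": "servo_tool", "kwargs": {
  "deltas": [
    [1, 0, -1, 0.1, 0, 0, 0],
    [1, 0, -1, 0.1, 0, 0, 0]
  ]
}}

```text
t: 13.63
eef_pos: [0.7076, 0.1246, 0.3159]
ee_rot: [3.141, 0.0, -1.446]
force: [-5.2, 2.1, 5.2]
width: 0.0109
gripper_force: 30.0
```

Request:
{"fn": "servo_tool", "kwargs": {
  "deltas": [
    [1, 0, -1, 0.1, 0, 0, 0],
    [1, 0, -1, 0.1, 0, 0, 0]
  ]
}}

```text
t: 13.8
eef_pos: [0.7091, 0.1247, 0.3157]
ee_rot: [3.14, -0.0, -1.446]
force: [-7.9, 2.5, 5.9]
width: 0.0111
gripper_force: 30.0
```

```bash
python3 - <<'E'
from h import *
f=arm.grab_frame('side');c=f['color'][170:350,130:370,::-1]
cv2.imwrite('pics/s2.png',cv2.resize(c,None,fx=3.3,fy=3.3,interpolation=cv2.INTER_CUBIC))
s=arm.get_state();print(s['force'],s['eef_pos'])
E
```

```text
[-6.19507368  2.57911474  4.987384  ] [0.70925499 0.12478206 0.31572601]
```

View pics/s2.png

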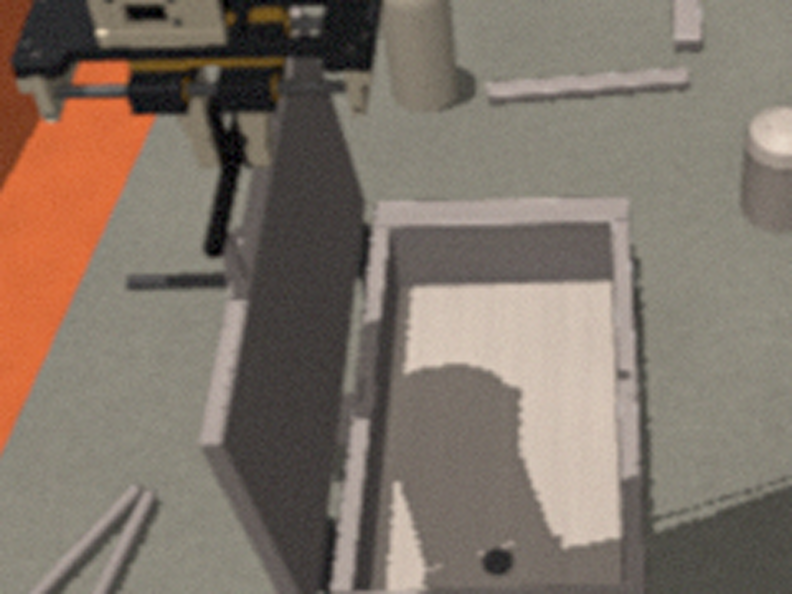

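The view shows the lid stood back against the bracket (crop 235,260) and the gripper at the handle (crop 225,180). The force has just begun to rise. I'll ease it a little further to confirm contact.

Request:
{"fn": "servo_tool", "kwargs": {
  "deltas": [
    [1, 0, -1, 0.1, 0, 0, 0],
    [1, 0, -1, 0.1, 0, 0, 0],
    [1, 0, 0, 0, 0, 0, 0]
  ]
}}

```text
t: 14.1
eef_pos: [0.7107, 0.125, 0.3155]
ee_rot: [3.139, -0.0, -1.446]
force: [-8.2, 1.9, 6.6]
width: 0.0108
gripper_force: 30.0
```

Request:
{"fn": "servo_tool", "kwargs": {
  "deltas": [
    [1, 0, -1, 0.1, 0, 0, 0],
    [1, 0, 0, 0, 0, 0, 0]
  ]
}}

```text
t: 14.27
eef_pos: [0.7115, 0.1251, 0.3155]
ee_rot: [3.139, -0.0, -1.446]
force: [-9.8, 2.5, 6.4]
width: 0.0109
gripper_force: 30.0
```

Request:
{"fn": "servo_tool", "kwargs": {
  "deltas": [
    [0.4, 0, 0, 0, 0, 0, 0],
    [0.4, 0, 0, 0, 0, 0, 0],
    [0.4, 0, 0, 0, 0, 0, 0],
    [0.4, 0, 0, 0, 0, 0, 0],
    [0.4, 0, 0, 0, 0, 0, 0]
  ]
}}

```text
t: 14.68
eef_pos: [0.7131, 0.125, 0.3149]
ee_rot: [3.142, -0.0, -1.447]
force: [-0.2, 0.0, 0.7]
width: 0.0259
gripper_force: 0.0
```

Request:
{"fn": "servo_tool", "kwargs": {
  "deltas": [
    [0.4, 0, 0, -10, 0, 0, 0],
    [0.4, 0, 0, -15, 0, 0, 0],
    [0.4, 0, 0, -15, 0, 0, 0],
    [0.4, 0, 0, -15, 0, 0, 0],
    [-0.2, 29.4, 15.4, 0, 0, 0, 0],
    [-0.2, 29.4, 15.4, 0, 0, 0, 0],
    [-0.2, 29.4, 15.4, 0, 0, 0, 0],
    [-0.2, 29.4, 15.4, 0, 0, 0, 0],
    [-0.2, 29.4, 15.4, 0, 0, 0, 0],
    [-0.2, 29.4, 15.4, 0, 0, 0, 0],
    [-0.2, 29.4, 15.4, 0, 0, 0, 0],
    [-0.2, 29.4, 15.4, 0, 0, 0, 0],
    [-0.2, 29.4, 15.4, 0, 0, 0, 0],
    [-0.2, 29.4, 15.4, 0, 0, 0, 0],
    [-0.2, 29.4, 15.4, 0, 0, 0, 0],
    [-0.2, 29.4, 15.4, 0, 0, 0, 0],
    [-0.2, 29.4, 15.4, 0, 0, 0, 0],
    [-0.2, 29.4, 15.4, 0, 0, 0, 0]
  ]
}}

```text
t: 16.18
eef_pos: [0.5493, -0.3116, 0.3716]
ee_rot: [-3.14, -0.001, -1.446]
force: [0.9, -0.0, -0.7]
width: 0.0528
gripper_force: 0.0
```

Request:
{"fn": "servo_tool", "kwargs": {
  "deltas": [
    [-0.2, 0, 0, 10, 0, 0, 7.1],
    [-0.2, 0, 0, 10, 0, 0, 7.1],
    [-0.2, 0, 0, 10, 0, 0, 7.1],
    [-0.2, 0, 0, 10, 0, 0, 7.1],
    [-0.2, 0, 0, 10, 0, 0, 7.1],
    [-0.2, 0, 0, 10, 0, 0, 7.1],
    [-0.2, 0, 0, 10, 0, 0, 7.1],
    [-0.2, 0, 0, 10, 0, 0, 7.1],
    [-0.2, 0, 0, 10, 0, 0, 7.1],
    [-0.2, 0, 0, 10, 0, 0, 7.1],
    [-0.2, 0, 0, 10, 0, 0, 7.1],
    [-0.2, 0, 0, 10, 0, 0, 7.1],
    [-0.2, 0, 0, 0, 0, 0, 0],
    [-0.2, 0, 0, 0, 0, 0, 0]
  ]
}}

```text
t: 17.35
eef_pos: [0.55, -0.3101, 0.2508]
ee_rot: [-3.141, -0.0, -2.929]
force: [0.4, -0.9, -0.8]
width: 0.0525
gripper_force: 0.0
```

```bash
python3 - <<'E'
from h import *
s=arm.get_state();print(s['eef_pos'],s['ee_rot'],s['q'],s['width'])
f=arm.grab_frame('wrist');print(f['position'],f['orientation'])
for q in('bar','squeezer'):
  for r in arm.recognise(q,f):print(q,world(r['at'],f).round(4),r['conf'])
save(f,'w2.png')
t=arm.grab_frame('top');save(t,'t2.png')
E
```

```text
[ 0.55002881 -0.31014046  0.25079774] [-3.14144492e+00 -4.53473609e-04 -2.92932485e+00] [-2.04598000e-01  2.73931902e-01 -5.37097195e-02  3.36555852e-04
 -1.24350955e+00 -1.15403874e+00] 0.05245910936487578
[ 0.47089952 -0.32592101  0.40952539] [2.83928651e+00 1.78389236e-04 1.78254338e+00]
bar [ 0.4721 -0.4833  0.0164] 0.86
bar [ 0.5428 -0.31    0.0131] 0.71
bar [0.3145 0.0737 0.0082] 0.53
squeezer [ 0.6831 -0.2983  0.128 ] 0.91
```

View pics/w2.png

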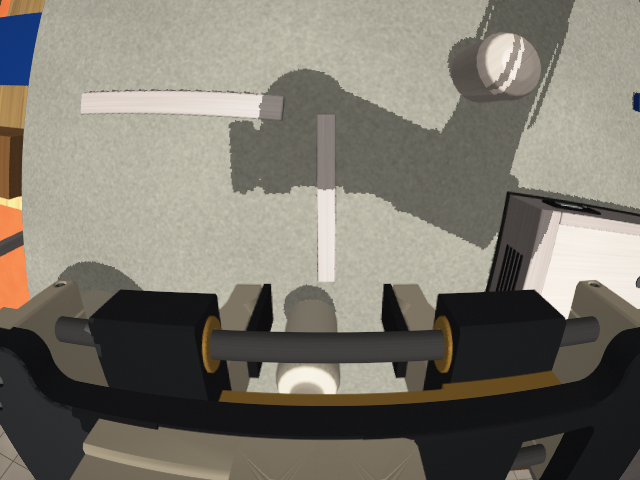

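Wrist view: bar lies upright in the picture, (326,114) to (326,282), between the fingers. The squeezer (308,370) is beyond its far end. I'll measure the bar with the fisheye model.

```bash
cat >> h.py <<'E'
def fish(u,v,z,f):
    K=f['K'];x,y=(u-K[0][2])/K[0][0],(v-K[1][2])/K[1][1];t=np.hypot(x,y)
    d=rot(f['orientation'])@np.array([x/t*np.sin(t),y/t*np.sin(t),np.cos(t)]);p=np.array(f['position'])
    return p+d*(z-p[2])/d[2]
E
python3 - <<'E'
from h import *
f=arm.grab_frame('wrist');t=arm.grab_frame('top')
A=[fish(u,v,.012,f) for u,v in((317,114),(335,114),(336,282),(317.5,282))]
n=(A[0]+A[1])/2;m=(A[2]+A[3])/2
print(n,m,(n+m)/2,np.linalg.norm(m-n),np.linalg.norm(A[1]-A[0]),np.linalg.norm(A[2]-A[3]),np.arctan2(*(m-n)[[1,0]]))
s=arm.get_state();yaw=s['ee_rot'][2];print(s['eef_pos'],yaw)
d=(n+m)/2-s['eef_pos'];print('tool x,y',d[0]*np.cos(yaw)+d[1]*np.sin(yaw),d[0]*np.sin(yaw)-d[1]*np.cos(yaw))
E
```

```text
[ 0.45909803 -0.32951426  0.012     ] [ 0.64538413 -0.28894478  0.012     ] [ 0.55224108 -0.30922952  0.012     ] 0.19065254853709768 0.018934667513654115 0.02166715037318778 0.21443227142466373
[ 0.55017227 -0.31004777  0.25116644] -2.931834698266884
tool x,y -0.002193839962426009 0.0003695436136839126
```

Request:
{"fn": "servo_tool", "kwargs": {
  "deltas": [
    [-0.2, -2, 0.4, 24, 0, 0, 0],
    [-0.2, 0, 0, 24, 0, 0, 0],
    [-0.2, 0, 0, 24, 0, 0, 0],
    [-0.2, 0, 0, 24, 0, 0, 0],
    [-0.2, 0, 0, 24, 0, 0, 0],
    [-0.2, 0, 0, 24, 0, 0, 0],
    [-0.2, 0, 0, 24, 0, 0, 0],
    [-0.2, 0, 0, 24, 0, 0, 0],
    [-0.2, 0, 0, 24, 0, 0, 0],
    [-0.2, 0, 0, 15, 0, 0, 0],
    [-0.2, 0, 0, 9, 0, 0, 0],
    [-0.2, 0, 0, 0, 0, 0, 0],
    [-0.2, 0, 0, 0, 0, 0, 0]
  ]
}}

```text
t: 18.73
eef_pos: [0.5521, -0.3093, 0.0108]
ee_rot: [-3.141, -0.0, -2.933]
force: [-0.0, 0.2, 0.6]
width: 0.0529
gripper_force: 0.0
```

Request:
{"fn": "servo_tool", "kwargs": {
  "deltas": [
    [-0.2, 0, 0, 4, 0, 0, 0],
    [-0.2, 0, 0, 3, 0, 0, 0],
    [1, 0, 0, 0, 0, 0, 0],
    [1, 0, 0, 0, 0, 0, 0],
    [1, 0, 0, 0, 0, 0, 0],
    [1, 0, 0, 0, 0, 0, 0],
    [1, 0, 0, 0, 0, 0, 0],
    [1, 0, 0, 0, 0, 0, 0],
    [1, 0, 0, 0, 0, 0, 0],
    [1, 0, 0, 0, 0, 0, 0],
    [1, 0, 0, 0, 0, 0, 0],
    [1, 0, 0, 0, 0, 0, 0]
  ],
  "squeeze": 20
}}

```text
t: 19.73
eef_pos: [0.552, -0.3093, 0.0037]
ee_rot: [-3.141, 0.0, -2.933]
force: [-0.3, -1.4, 2.1]
width: 0.0193
gripper_force: 20.0
```

```bash
python3 - <<'E'
from h import *
s=arm.get_state();print(s['eef_pos'],s['ee_rot'],s['force'],s['width'],s['gripper_force'])
E
```

```text
[ 0.55199872 -0.3093198   0.0037009 ] [-3.14126508e+00  3.26147624e-04 -2.93317104e+00] [-0.31468846 -1.4122483   2.05802739] 0.01926262876827144 19.999586641788483
```

Request:
{"fn": "servo_tool", "kwargs": {
  "deltas": [
    [1, 0, 0, -6, 0, 0, 0],
    [1, 0, 0, -20, 0, 0, 0],
    [1, 0, 0, -30, 0, 0, 0],
    [1, 0, 0, -30, 0, 0, 0],
    [1, 0, 0, -30, 0, 0, 0],
    [1, 0, 0, -30, 0, 0, 0],
    [1, 0, 0, -30, 0, 0, 0],
    [1, 0, 0, -20, 0, 0, 0]
  ],
  "squeeze": 30
}}

```text
t: 20.4
eef_pos: [0.5519, -0.3091, 0.2025]
ee_rot: [-3.141, 0.002, -2.933]
force: [1.5, -0.6, -2.9]
width: 0.0197
gripper_force: 30.0
```

Request:
{"fn": "servo_tool", "kwargs": {
  "deltas": [
    [1, -1, 10, 0, 0, 0, 0],
    [1, -2, 20, 0, 0, 0, 0],
    [1, -3, 29, 0, 0, 0, 0],
    [1, -3, 29, 0, 0, 0, 0],
    [1, -3, 29, 0, 0, 0, 0],
    [1, -3, 29, 0, 0, 0, 0],
    [1, -3, 29, 0, 0, 0, 0],
    [1, -3, 29, 0, 0, 0, 0],
    [1, -3, 29, 0, 0, 0, 0],
    [1, -3, 29, 0, 0, 0, 0],
    [1, -3, 29, 0, 0, 0, 0],
    [1, -3, 29, 0, 0, 0, 0],
    [1, -3, 29, 0, 0, 0, 0],
    [1, -3, 29, 0, 0, 0, 0],
    [1, -3, 20, 0, 0, 0, 2.4],
    [1, -2, 10, 0, 0, 0, 2.4],
    [1, 0, 0, 0, 0, 0, 0],
    [1, 0, 0, 0, 0, 0, 0]
  ]
}}

```text
t: 21.9
eef_pos: [0.5098, 0.0995, 0.1985]
ee_rot: [-3.141, -0.002, -3.015]
force: [0.3, -0.5, -3.1]
width: 0.0193
gripper_force: 30.0
```

```bash
python3 - <<'E'
from h import *
s=arm.get_state();print(s['eef_pos'],s['ee_rot'],s['width'],s['force'])
f=arm.grab_frame('wrist');save(f,'w3.png');np.savez('w3.npz',**{k:np.array(f[k]) for k in('color','K','position','orientation')})
t=arm.grab_frame('top');np.savez('t3.npz',**{k:np.array(t[k]) for k in('color','K','position','orientation')})
for n,g in(('w',f),('t',t)):
  for q in('slot_mid','bar','rail'):
    for r in arm.recognise(q,g):print(n,q,world(r['at'],g).round(4),r['conf'])
E
```

```text
[0.50981409 0.0995077  0.19849727] [-3.14127828e+00 -2.05396743e-03 -3.01504822e+00] 0.01926713953691993 [ 0.32790581 -0.50800506 -3.0846686 ]
w slot_mid [0.5269 0.0934 0.0079] 0.77
w bar [0.4661 0.0966 0.2083] 0.75
w bar [0.294  0.1954 0.0154] 0.61
w rail [0.5254 0.0948 0.0076] 0.97
t slot_mid [0.6673 0.0488 0.0802] 0.63
t bar [ 0.4728 -0.4986  0.0195] 0.89
t bar [ 0.2031 -0.3283  0.0126] 0.85
t bar [0.4534 0.0889 0.205 ] 0.55
t bar [0.3049 0.1126 0.0129] 0.52
t rail [0.6659 0.0459 0.0815] 0.73
```

View pics/w3.png

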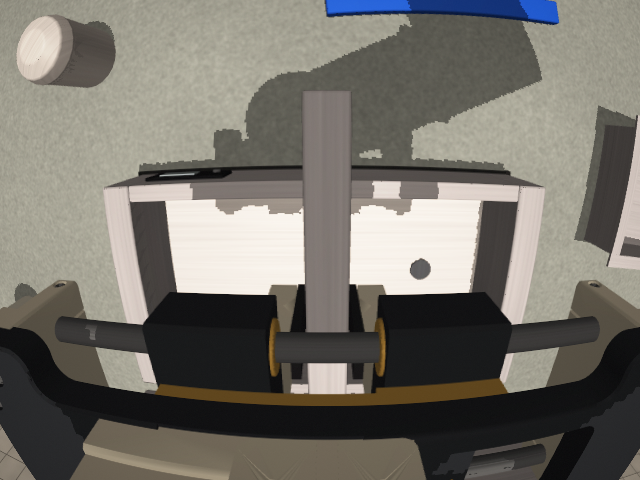

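Wrist view: bar held across, near end at (327,91), top corners (303/351,91). Outer front rim corners are at about (105,187) and (544,187). I'll use both to get bar and rail positions.

```bash
python3 - <<'E'
from h import *
f=dict(np.load('w3.npz'))
c=f['color'][:,:,::-1]
cv2.imwrite('pics/c3.png',np.vstack([cv2.resize(c[170:215,90:190],None,fx=6,fy=6,interpolation=2),cv2.resize(c[170:215,460:560],None,fx=6,fy=6,interpolation=2)]))
a,b=fish(105,187,.08,f),fish(544,187,.08,f)
print('rim',a,b,np.linalg.norm(a-b),'yaw',np.arctan2((b-a)[1],(b-a)[0])-np.pi/2)
p,q=fish(303,91,.2068,f),fish(351,91,.2068,f);print('bar end',p,q,(p+q)/2,np.linalg.norm(p-q))
E
```

```text
rim [ 0.49323469 -0.09245045  0.08      ] [0.44647117 0.27859603 0.08      ] 0.3739817125563563 yaw 0.12537040598598903
bar end [0.4164738  0.07939231 0.2068    ] [0.41407797 0.09829032 0.2068    ] [0.41527589 0.08884131 0.2068    ] 0.01904927774578703
```

View pics/c3.png

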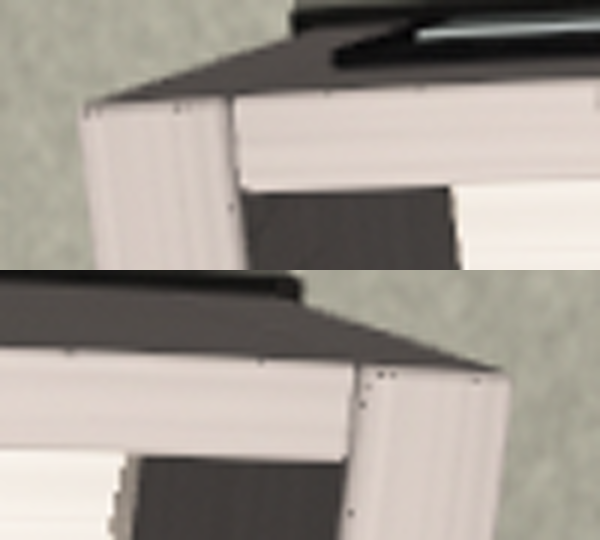

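```bash
python3 - <<'E'
from h import *
f=dict(np.load('w3.npz'))
X=np.array([np.cos(.1255),np.sin(.1255),0]);Y=np.array([-X[1],X[0],0])
for l,r,off in(((103.7,187.2),(545,187),.102),((130,201.7),(517.5,201.7),.088)):
    a,b=fish(*l,.08,f),fish(*r,.08,f);m=(a+b)/2
    print(np.linalg.norm(a-b),np.arctan2((b-a)[1],(b-a)[0])-np.pi/2,'X',m@X+off,'Y',m@Y)
s=arm.get_state();p=s['eef_pos'];print('tcp',p@X,p@Y,s['ee_rot'])
t=cv2.imread('pics/t2.png');cv2.imwrite('pics/c4.png',cv2.resize(t[130:262,218:362],None,fx=4.5,fy=4.5,interpolation=2))
E
```

```text
0.3764954591784558 0.12578486868111383 X 0.579829852297883 Y 0.03334376146530531
0.3238163498154006 0.125445998349639 X 0.5795448887183692 Y 0.03296819024876803
tcp 0.5192253107340975 0.033894269411052794 [ 3.14157223e+00 -5.47785925e-05 -3.01770933e+00]
```

View pics/c4.png

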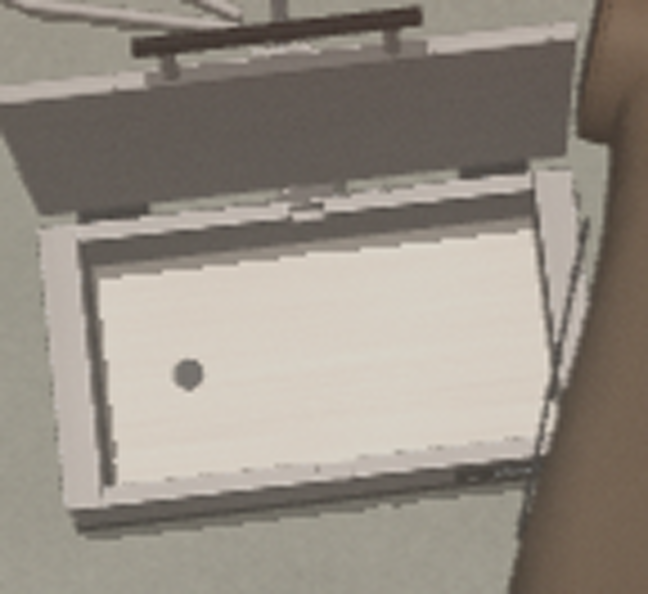

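The top crop shows the lid leaning back on its stop, the open well, and the rear slot's pale notch at (307,212) at mid-width. Rail centre estimates agree (X 0.5797, Y about 0.0328 in rail-aligned axes). Now I'll move over the slots.

Request:
{"fn": "servo_tool", "kwargs": {
  "deltas": [
    [1, -10, -0.3, 0, 0, 0, 0],
    [1, -15, -0.3, 0, 0, 0, 0],
    [1, -15, -0.3, 0, 0, 0, 0],
    [1, -12, -0.3, 0, 0, 0, 0.1],
    [1, -8.5, 0, 0, 0, 0, 0],
    [1, 0, 0, 15, 0, 0, 0],
    [1, 0, 0, 20, 0, 0, 0],
    [1, 0, 0, 20, 0, 0, 0],
    [1, 0, 0, 20, 0, 0, 0],
    [1, 0, 0, 15, 0, 0, 0],
    [1, 0, 0, 10, 0, 0, 0],
    [1, 0, 0, 6, 0, 0, 0],
    [1, 0, 0, 0, 0, 0, 0],
    [1, 0, 0, 0, 0, 0, 0]
  ]
}}

```text
t: 23.47
eef_pos: [0.5715, 0.1055, 0.0939]
ee_rot: [-3.141, 0.0, -3.019]
force: [-0.4, 0.8, -2.5]
width: 0.0193
gripper_force: 30.0
```

```bash
python3 - <<'E'
from h import *
X=np.array([np.cos(.1255),np.sin(.1255),0]);Y=np.array([-X[1],X[0],0])
f=arm.grab_frame('wrist');s=arm.get_state();p=s['eef_pos'];print('tcp',p@X,p@Y,p[2],s['ee_rot'],s['force'])
c=f['color'][100:320,190:460,::-1];cv2.imwrite('pics/w4.png',cv2.resize(c,None,fx=2.7,fy=2.7,interpolation=2))
np.savez('w4.npz',**{k:np.array(f[k]) for k in('color','K','position','orientation')})
E
```

```text
tcp 0.5805267608707472 0.0332368522713864 0.09432111560454362 [ 3.14142281e+00  1.24705192e-03 -3.01855424e+00] [ 1.26945455  0.06805252 -3.29792728]
```

View pics/w4.png

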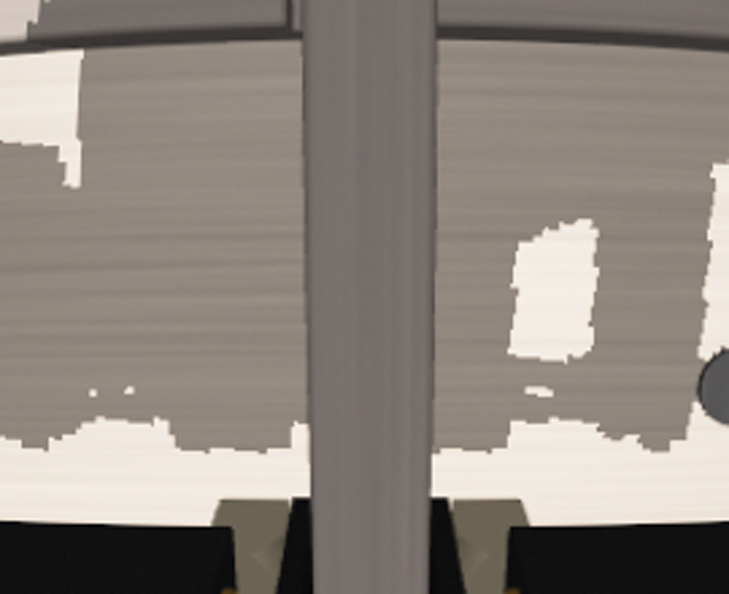

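The crop shows a slot edge at (290,15) left of the bar (bar edges 303 and 437), while the right slot edge is hidden behind the bar. So the bar sits slightly too far right (+Y). I'll compute the shift. I also see I've now viewed 11 pictures, one over the limit of 10, so I'll view no more.

```bash
python3 - <<'E'
from h import *
f=dict(np.load('w4.npz'))
X=np.array([np.cos(.1255),np.sin(.1255),0]);Y=np.array([-X[1],X[0],0])
U=lambda u:190+u/2.7-.3
V=lambda v:100+v/2.7-.3
e=fish(U(290),V(18),.08,f);print('slot edge Y',e@Y,'-> centre',e@Y+.012,'X',e@X)
for a in(18,300):
  b=[fish(U(u),V(a),.1026,f)@Y for u in((302,437) if a==18 else (306,434))];print(b,np.mean(b))
for v in(105,110,115):print(v,f['color'][v,285:312].sum(1).tolist())
E
```

```text
slot edge Y 0.021071136003448843 -> centre 0.03307113600344884 X 0.4901513789938455
[np.float64(0.024613707535578323), np.float64(0.044413912141276705)] 0.034513809838427514
[np.float64(0.024635290074979305), np.float64(0.04427518898032792)] 0.034455239527653614
105 [344, 342, 344, 343, 343, 345, 345, 343, 336, 313, 278, 185, 169, 246, 327, 335, 280, 271, 290, 311, 328, 335, 337, 339, 339, 341, 338]
110 [181, 180, 179, 178, 177, 178, 178, 172, 172, 168, 168, 170, 171, 241, 310, 310, 285, 276, 290, 311, 328, 334, 334, 337, 341, 338, 340]
115 [355, 360, 364, 365, 366, 367, 367, 372, 373, 375, 374, 374, 375, 380, 379, 379, 322, 280, 289, 311, 323, 333, 336, 338, 339, 341, 340]
```

Request:
{"fn": "servo_tool", "kwargs": {
  "deltas": [
    [1, 0.8, -1.4, 0, 0, 0, 0],
    [1, 0, 0, 3, 0, 0, 0],
    [1, 0, 0, 3, 0, 0, 0],
    [1, 0, 0, 3, 0, 0, 0],
    [1, 0, 0, 1, 0, 0, 0],
    [1, 0, 0, 1, 0, 0, 0],
    [1, 0, 0, 1, 0, 0, 0],
    [1, 0, 0, 1, 0, 0, 0],
    [1, 0, 0, 0, 0, 0, 0]
  ]
}}

```text
t: 24.27
eef_pos: [0.5704, 0.1039, 0.0802]
ee_rot: [-3.141, -0.0, -3.019]
force: [-0.5, 0.7, -2.9]
width: 0.0195
gripper_force: 30.0
```

Bar underside is now at about 76.5 mm, already 3.5 mm into the slots, with no contact force. I'll continue gently.

Request:
{"fn": "servo_tool", "kwargs": {
  "deltas": [
    [1, 0, 0, 1, 0, 0, 0],
    [1, 0, 0, 1, 0, 0, 0],
    [1, 0, 0, 1, 0, 0, 0],
    [1, 0, 0, 0, 0, 0, 0]
  ]
}}

```text
t: 24.6
eef_pos: [0.5704, 0.1039, 0.0772]
ee_rot: [-3.142, -0.0, -3.019]
force: [0.1, 0.3, -3.1]
width: 0.0198
gripper_force: 30.0
```

Request:
{"fn": "servo_tool", "kwargs": {
  "deltas": [
    [1, 0, 0, 1, 0, 0, 0],
    [1, 0, 0, 1, 0, 0, 0],
    [1, 0, 0, 1, 0, 0, 0],
    [1, 0, 0, 0, 0, 0, 0]
  ]
}}

```text
t: 24.93
eef_pos: [0.5703, 0.1039, 0.0742]
ee_rot: [-3.142, -0.0, -3.019]
force: [-0.0, -0.1, -3.3]
width: 0.0195
gripper_force: 30.0
```

Request:
{"fn": "servo_tool", "kwargs": {
  "deltas": [
    [1, 0, 0, 1, 0, 0, 0],
    [1, 0, 0, 1, 0, 0, 0],
    [1, 0, 0, 0, 0, 0, 0]
  ]
}}

```text
t: 25.18
eef_pos: [0.5704, 0.1039, 0.0722]
ee_rot: [-3.142, -0.0, -3.019]
force: [-0.1, -0.3, -2.2]
width: 0.0195
gripper_force: 30.0
```

Request:
{"fn": "servo_tool", "kwargs": {
  "deltas": [
    [1, 0, 0, 1, 0, 0, 0],
    [1, 0, 0, 0, 0, 0, 0]
  ]
}}

```text
t: 25.35
eef_pos: [0.5705, 0.104, 0.0717]
ee_rot: [-3.142, 0.0, -3.019]
force: [-1.1, -0.0, -0.9]
width: 0.0197
gripper_force: 30.0
```

Request:
{"fn": "servo_tool", "kwargs": {
  "deltas": [
    [1, 0, 0, 1, 0, 0, 0],
    [0.3, 0, 0, 0, 0, 0, 0],
    [0.3, 0, 0, 0, 0, 0, 0],
    [0.3, 0, 0, 0, 0, 0, 0],
    [0.3, 0, 0, 0, 0, 0, 0],
    [0.3, 0, 0, 0, 0, 0, 0],
    [0.3, 0, 0, 0, 0, 0, 0],
    [0.3, 0, 0, -5, 0, 0, 0],
    [0.3, 0, 0, -10, 0, 0, 0],
    [0.3, 0, 0, -15, 0, 0, 0],
    [0.3, 0, 0, -20, 0, 0, 0],
    [0.3, 0, 0, -20, 0, 0, 0],
    [0.3, 0, 0, -20, 0, 0, 0]
  ]
}}

```text
t: 26.43
eef_pos: [0.5706, 0.1039, 0.1624]
ee_rot: [3.142, 0.001, -3.019]
force: [-0.5, -1.3, -0.1]
width: 0.0308
gripper_force: 0.0
```

```bash
python3 - <<'E'
from h import *
X=np.array([np.cos(.1255),np.sin(.1255),0]);Y=np.array([-X[1],X[0],0])
s=arm.get_state();print(s['eef_pos'],s['force'],s['width'])
f=arm.grab_frame('wrist')
for q in('bar','slot_mid'):
  for r in arm.recognise(q,f):
    w=world(r['at'],f);print(q,w.round(4),w@X,w@Y,r['conf'])
# bar edge columns / luminance down the bar
g=f['color'].sum(2).astype(int)
for v in range(60,300,30):
    row=g[v,240:420];d=np.abs(np.diff(row));print(v,[(240+int(i),int(row[i]),int(row[i+1])) for i in np.where(d>40)[0]][:14])
E
```

```text
[0.57055843 0.10389196 0.16241692] [-0.45954925 -1.30223231 -0.10593817] 0.0308035301659657
bar [0.5429 0.1013 0.0804] 0.5513267683761939 0.03256347738896287 0.68
bar [ 0.6944 -0.2683  0.0186] 0.6553157946925225 -0.3530675950716435 0.26
slot_mid [0.5513 0.11   0.0063] 0.5607109280226374 0.040129906195080806 0.93
60 [(332, 486, 418), (333, 418, 305)]
90 [(250, 485, 318), (251, 318, 271)]
120 [(310, 418, 296), (341, 311, 352), (342, 352, 438)]
150 [(311, 391, 289), (342, 319, 422)]
180 [(310, 427, 381), (311, 381, 312), (342, 305, 415), (371, 426, 707), (388, 721, 680), (389, 680, 421)]
210 [(240, 688, 627), (241, 627, 409), (247, 409, 688), (251, 707, 593), (252, 593, 412), (311, 375, 326), (342, 341, 409), (370, 423, 652), (371, 652, 698), (377, 713, 427)]
240 [(310, 714, 598), (311, 598, 368), (312, 368, 318), (341, 318, 702)]
270 [(311, 719, 631), (312, 631, 398), (313, 398, 571), (314, 571, 637), (339, 630, 559), (340, 559, 505), (341, 505, 711)]
```

The bar's top reads 80.4 mm, flush with the rim. I'll retract clear, then check everything numerically.

Request:
{"fn": "servo_tool", "kwargs": {
  "deltas": [
    [0.3, 5, 0, -20, 0, 0, 0],
    [0.3, 10, 0, -20, 0, 0, 0],
    [0.3, 10, -25, -20, 0, 0, 0],
    [0.3, 10, -35, -10, 0, 0, 0],
    [0.3, 10, -35, -10, 0, 0, 0],
    [0.3, 10, -35, 0, 0, 0, 0],
    [0.3, 0, -35, 0, 0, 0, 0],
    [0.3, 0, -35, 0, 0, 0, 0],
    [0.3, 0, -35, 0, 0, 0, 0],
    [0.3, 0, -35, 0, 0, 0, 0],
    [0.3, 0, 0, 0, 0, 0, 0],
    [0.3, 0, 0, 0, 0, 0, 0],
    [0.3, 0, 0, 0, 0, 0, 0]
  ]
}}

```text
t: 27.67
eef_pos: [0.5485, -0.1709, 0.2399]
ee_rot: [3.141, -0.001, -3.02]
force: [-0.5, 1.0, -0.1]
width: 0.0308
gripper_force: 0.0
```

```bash
python3 - <<'E'
from h import *
s=arm.get_state();print(s['eef_pos'],s['force'],s['t'])
t0=cv2.imread('pics/t2.png')[:,:,::-1]
for n in('top','side'):
  f=arm.grab_frame(n);save(f,n+'_end.png')
  for q in('bar','pan','shaker','squeezer','lid_handle'):
    print(n,q,[(world(r['at'],f).round(3).tolist(),round(r['conf'],2)) for r in arm.recognise(q,f)])
  if n=='top':
    # lid unchanged since t2? compare lid/handle region
    a=t0[125:180,215:300].astype(int).mean(2).astype(np.float32);b=f['color'][125:180,215:300].astype(int).mean(2).astype(np.float32)
    print('lid shift px',cv2.phaseCorrelate(a,b),np.abs(a-b).mean())
E
```

```text
[ 0.54847897 -0.17091653  0.23993718] [-0.50687967  0.99572688 -0.12271119] 27.6667
top bar [([0.202, -0.33, 0.009], 0.89), ([0.284, 0.206, 0.014], 0.84), ([0.568, 0.099, 0.079], 0.74), ([0.474, -0.5, 0.018], 0.63), ([0.622, 0.184, 0.076], 0.3)]
top pan [([0.434, 0.496, -0.002], 0.76)]
top shaker [([0.363, -0.169, 0.096], 0.92)]
top squeezer [([0.684, 0.179, 0.25], 0.22)]
top lid_handle []
lid shift px ((0.08834871704709002, 0.05012052573662373), 0.9233457173241509) 5.7612114
side bar [([0.475, -0.486, 0.013], 0.92), ([0.289, 0.209, 0.01], 0.92), ([0.571, 0.109, 0.08], 0.77), ([0.201, -0.324, 0.01], 0.65)]
side pan [([0.428, 0.44, -0.001], 0.6)]
side shaker [([0.369, -0.153, 0.07], 0.58)]
side squeezer [([0.7, -0.272, 0.091], 0.83)]
side lid_handle [([0.685, 0.166, 0.217], 0.84)]
```

```bash
python3 -c "
from station import arm
print(arm.job_done())"
```

```text
the job is handed in; nothing more can be done
None
```

I handed the job in at about 28 s: the lid rests back against its rubber stop, the divider bar sits flush in both slots, and everything else measured where it was; I viewed 11 pictures, one over the limit of 10.

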